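Eject the sprung forceps and hold them at the mark

ROBOT

A 6-joint arm with a two-finger parallel gripper is mounted at the origin on a cart in front of the work surface, level with it; the furniture and walls round the work are solid. World frame = base frame: x ahead of the robot, y to its left, z up, the work surface at z = 0. Lengths are in m, angles in rad, forces in N, time in s.
With the tool pointing down it reaches from about 0.275 to 0.975 m from the base axis. Payload 8.4 kg.
Tool frame: the origin (TCP) lies midway between the tips of the shut fingers; the grasp point (between the pads) lies 19 mm behind it; z points along the fingers, y is the line along which they close (so a half turn about z gives the same grasp; the last joint's range is limited). The gripper opens to 92 mm and grips with 3 to 60 N. Pads are 20 mm wide; open, the fingers measure 128 mm over their backs; the gripper's body (75 mm by 189 mm) begins 69 mm behind the grasp point.
Start: joints at [-1.222, 0.353, 1.633, -0, 1.155, -0.002], TCP at [0.215, -0.587, 0.215] pointing down, gripper open.
Joint ranges: [-2.63, 2.63], [-0.92, 2.1], [0.06, 2.66], [-1.3, 4.44], [0, 2.69], [-3.02, 3.02]. Speed limits (rad/s): [2.22, 2.22, 2.79, 3.14, 3.14, 3.14].

INTERFACE

Orientations are given as a unit quaternion [w, x, y, z].
In Python, from rig import robot gives the robot as it stands. The module is installed in compiled form; this text tells all that it offers.
- The arm moves only by the tool play_rows, never from a script. Its argument "rows" is a list of rows, each a list of 7 numbers: the shift along the world's x, y, z as a fraction of full scale, then the turn, a rotation vector about the world's x, y, z as a fraction of full scale, then the opening, from 0 (shut) to 1 (fully open). In form: [[tx, ty, tz, ax, ay, az, claw], ...]. A call has 1 to 5 rows; each row is the pose to reach, as a shift and turn from the pose commanded when the call began, turning the shorter way round; what a row does not reach only later rows make up. Full scale, the value 1, is 0.5 m for a shift and pi rad for a turn. A row lasts 1/8 s, in which the tool goes at most 62.5 mm and 10.7 degrees, less where a joint would pass 70% of its speed; a pose out of reach is approached as far as the arm can. A call with a number of a shift or a turn outside -1 to 1 is refused whole. A call with a gripper value outside its range is refused whole. The fingers move at their own pace and stop on an object; the grip force is fixed at half the most. Time passes only in rows, so rows that repeat a pose let the fingers close. It gives the time, the measured TCP pose, the force, the opening and the grip force at its end, in the units of the state.
- robot.read_state(): the state, without advancing time (a new reading comes with each control period).
- robot.read_camera(name): name is "scene" or "top"; returns a dict with "img" (384x512x3 uint8, blue, green, red), "depth" (384x512 float32, m along the optical axis (not along the pixel's ray), 0 where there is no reading), "fx", "fy", "cx", "cy" (pixels), "dist_coeffs" ([k1, k2, p1, p2, k3] as OpenCV has them; the pictures are not rectified), "extrinsics" (4x4, takes a point from world to camera coordinates). Camera axes: x right, y up, looking along -z (the intrinsics and any distortion apply to the point x, -y, -z); pixel columns grow to the right and rows downward; lengths in m; the calibration is good to about 2 mm. A picture is of the moment at which its call begins.
- robot.hand_in(): hands the job in; it is judged then, once.
The state is a dict: "time_s": time; "q": joint angles; "dq": joint speeds; "joint_efforts": joint torques, N m; "tcp_pos": TCP position; "eef_rot": TCP orientation; "ft_force": force on the tool from outside, world axes, zero at the start; "ft_torque": the same for the moment, N m; "grip_width": finger opening in m; "grasp_force": force on a finger pad.
Only numpy, scipy, OpenCV 4.12 (cv2) and the standard library are available. Lean on these libraries where they do the work, as an engineer would, in place of code of your own. Each camera call takes 0.05 s, during which the arm holds its last target. There are 200 camera calls.

TASK

Check the spring of the big forceps before use: push the sprung ejector plunger of their nest fully in so that the forceps slide out, and let the plunger come back. Then take the forceps by the ribbed finger rests, lift them level about 10 cm off the bench and squeeze until the pointer stands midway between the two lines of the scale (12 mm between the tips; the tips must never close together). Finish while still holding the forceps up, steady at that gap, and leave the other things on the bench where they are.

Things in the scene. Friction and masses are not known exactly. Their poses are not given: they have to be found in the camera images.
- nest: fixed white and grey plastic ejector nest, 62 mm wide, flat on the worktop. Origin on the worktop, on its centre line; +x is the way the forceps slide out, z up. An open-topped trough (inner width 48 mm, floor at z = 14 mm, side walls to z = 30 mm) runs from x = -104 to +15 mm, closed by a 40 mm high back plate at x = -112 to -104 mm.
- nest_gap (a point): middle of the open stretch of the nest (x = +43 mm, on the worktop) between the trough's end (x = +15) and a low rest bar (x = +70 to +80 mm, top at z = 14 mm). Here is only the base plate, 5 mm thick and 62 mm wide: room for fingers. After ejection the forceps' finger rests lie here; before, they lie between the trough walls, where fingers do not fit.
- plunger (a joint): travel of the ejector plunger along the nest's +x: 0 = out, 0.045 m = fully in (stop). Spring about 3 N at the start to 8 N fully in; it springs back by itself, the forceps stay out, about 43 mm further along.
- plunger_pad (a point): centre of the outer face of the plunger's white push pad (upright rounded square 30x30 mm, 8 mm thick, its centre 24 mm above the worktop); at rest at x = -165 mm in the nest's frame; push it along the nest's +x, for instance with the closed fingertips pointing down.
- forceps: loose sprung steel forceps, 175 mm long, 12 mm high, about 50 g, blades side by side. Origin on the underside centre line, between the ribbed finger rests; +x to the tips (85 mm ahead), bow end 90 mm behind, z up. Grip across y at the rests (x = -20 to +20 mm): 37 mm wide when open, 22 mm at the marked gap. At first at the nest's origin, same direction, underside 14 mm above the worktop.
- blade (a joint): squeeze angle of the moving (-y) blade about the bow end: 0 = open (tips 42 mm apart), 0.17 rad = marked gap of 12 mm, 0.232 = tips closed. The spring pushes back at the rests with about 2 N when open, 7 N at the marked gap, 8.5 N closed, and opens when let go. Tip gap changes 1.95 mm per 1 mm of finger opening.
- scale (a point): middle of the band between the two dark lines on the white scale strip (9 x 48 mm, fixed across the top of the forceps, 40 to 49 mm ahead of its origin). A small dark pointer on the moving blade, beside the strip, is midway between the lines at a tip gap of 12 mm and on the lines at 8 and 16 mm.
- tip_a (a point): inner face of the fixed (+y) blade's tip, 3.5 mm above the forceps' underside; the tip gap is the distance from tip_a to tip_b.
- tip_b (a point): inner face of the moving (-y) blade's tip, 3.5 mm above the forceps' underside.
- timer: bystander: bench timer, 60x66x20 mm, origin centre of its underside; leave it alone
- marker_black: bystander: black and white marker pen, 15x133x17 mm, origin centre of its underside; leave it alone
- tube_0: bystander: small capped tube lying down, 17x42x13 mm, origin centre of its underside; leave it alone
- tape_small: bystander: roll of tape lying flat, 52 dia x 12 mm, origin centre of its underside; leave it alone
- petri_0: bystander: petri dish, 92 dia x 15 mm, origin centre of its underside; leave it alone
- vial_0: bystander: capped vial, 29 dia x 61 mm, origin centre of its underside; leave it alone
- vial_1: bystander: capped vial, 29 dia x 61 mm, origin centre of its underside; leave it alone
There are look-alikes about, which are no part of the job. There is more than one size of the forceps; the one meant has the size given above.

How it is judged:
On the way, in this order (a step that is already met when the one before it is completed fails the run):
1. the plunger is pushed fully in and the forceps have slid out (value of joint plunger above 0.042 m and x of forceps in the frame of nest above 0.035 m), for 0.1 s.
2. the forceps are held up in the fingers, level, with the tips at the marked gap, steady for one second (height (world z) of forceps above 0.07 m and distance between tip_a and tip_b between 0.008 and 0.016 m and contact force between the fingers and forceps above 1 N and angle between forceps's own z axis and vertical below 0.35 rad and velocity of joint blade between -0.04 and 0.04 rad/s), for 1 s.
At the end, for the whole second after the job is handed in: The fingers still hold the forceps (contact above 1 N) with their underside more than 70 mm above the worktop, level within 20 degrees, at rest, touching nothing of the nest; the tips stay 8 to 16 mm apart (pointer between the lines); the plunger is back out (within 6 mm) (all of step 2 and linear speed of forceps below 0.02 m/s and value of joint plunger below 0.006 m and contact force between forceps and nest below 0.1 N); the arm keeps its last pose, push and grip.
It fails at once if the forceps' tips close together (gap under 2.5 mm) (distance between tip_a and tip_b below 0.0025 m).
It fails at once if a bystander is moved more than 30 mm (distance of any of timer, marker_black, tube_0, tape_small, petri_0, vial_0, vial_1 from where it was at the start of the episode above 0.03 m).
It also fails if it takes over 54 s, if anything falls off the work surface, if the arm or the gripper's body presses on something with over 40 N, if the wrist force passes 120 N, or if a joint passes its speed limit or range.

## Working session

There is one attempt and no reset: what is moved stays moved. The work goes in short steps, Python scripts to look and compute and a tool call to move; the robot and the scene stay as the last step left them, time stands still between calls to the robot, and variables do not carry over. Pictures are saved under pics/ and viewed, at most 10 in all, crops included, and the job is handed in when it is done.

Besides the shell and the picture viewer there is one more tool, called after "Request:" as a command line: name --pt "numbers of a row" for each row, then --argument value for the rest. play_rows: Moves the arm, as the interface text tells. Shift numbers are shares of 0.5 m and turn numbers shares of pi rad, none past 1 either way. Its arguments: {"type":"object","properties":{"rows":{"type":"array"}},"required":["rows"]}

```bash
mkdir -p pics
cat > h.py <<'E'
import numpy as np, cv2
from rig import robot
def cam(n):
    c=robot.read_camera(n); c['K']=np.array([[c['fx'],0,c['cx']],[0,c['fy'],c['cy']],[0,0,1.]]); c['D']=np.array(c['dist_coeffs'],float); c['E']=np.array(c['extrinsics']); return c
def ray(c,uv):
    p=cv2.undistortPoints(np.array(uv,float).reshape(-1,1,2),c['K'],c['D']).reshape(-1,2)
    d=np.c_[p[:,0],-p[:,1],-np.ones(len(p))]; R=c['E'][:3,:3]; t=c['E'][:3,3]
    return -R.T@t, d@R
def plane(c,uv,z):
    o,d=ray(c,uv); return o+d*((z-o[2])/d[:,2])[:,None]
def proj(c,P):
    q=np.array(P,float).reshape(-1,3)@c['E'][:3,:3].T+c['E'][:3,3]; q=q*[1,-1,-1]
    return cv2.projectPoints(q,np.zeros(3),np.zeros(3),c['K'],c['D'])[0].reshape(-1,2)
E
python3 - <<'E'
from h import *
for n in('top','scene'):
    c=cam(n); cv2.imwrite(f'pics/{n}0.png',cv2.resize(c['img'],None,fx=1.5,fy=1.5)); print(n,ray(c,[[256,192]]),c['fx'])
print(robot.read_state())
E
```

```text
top (array([0.36738311, 0.01090545, 0.96889578]), array([[ 0.13762494, -0.01592468, -0.99048596]])) 371.1012546124662
scene (array([-0.20739695, -0.80132528,  0.72818731]), array([[ 0.55943626,  0.63263633, -0.53565821]])) 392.5282139267524
{'time_s': 0.1, 'q': array([-1.22237853e+00,  3.53572205e-01,  1.63407103e+00,  9.62636409e-06,
        1.15519492e+00, -2.39972900e-03]), 'dq': array([-0.00010179, -0.00119205, -0.00279606,  0.00025099,  0.0013954 ,
       -0.00236887]), 'joint_efforts': array([-9.20622515e-04, -5.94910848e+01, -3.34930551e+01,  6.97770738e-02,
        1.85856374e-02, -2.59613472e-05]), 'tcp_pos': array([ 0.21463958, -0.58650581,  0.21393812]), 'eef_rot': array([-6.14212852e-04,  9.84655436e-01,  1.74508694e-01, -1.02868504e-04]), 'ft_force': array([-0.03915889,  0.49822482, -0.34298696]), 'ft_torque': array([ 0.00957052, -0.03736361,  0.06129212]), 'grasp_force': 0.0, 'grip_width': 0.09167746906006086}
```

View pics/top0.png

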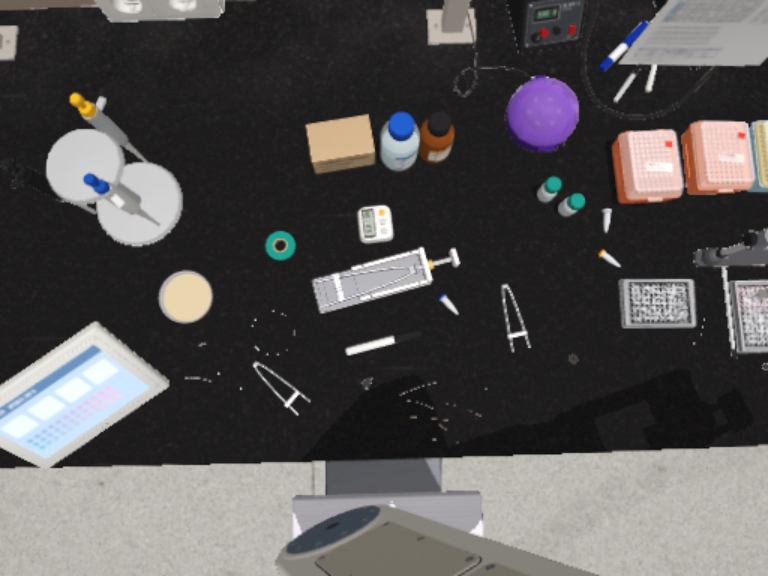

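View pics/scene0.png

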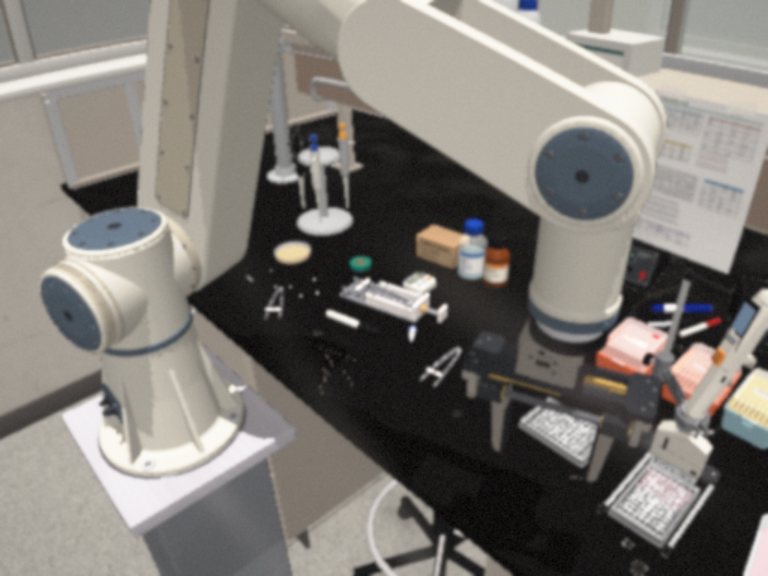

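Top picture (1.5x): the candidates for the forceps are the pair in the white nest at (372,280), a small loose pair at (280,388) and another small loose pair at (514,318). By the description I choose the pair in the nest. Its plunger pad is at (455,257), so the nest's +x points left and slightly down in the image. Nearby bystanders are the timer (375,224), the tube (448,304) and the marker (383,343).

Run:
```python
from h import *
c=cam('top'); im=c['img']; x0,y0=195,155
cv2.imwrite('pics/crop1.png',cv2.resize(im[y0:y0+80,x0:x0+125],None,fx=6,fy=6,interpolation=cv2.INTER_CUBIC))
g=cv2.cvtColor(im,cv2.COLOR_BGR2GRAY); m=((g>70)*255).astype(np.uint8); r=np.zeros_like(m); r[155:218,203:312]=m[155:218,203:312]
n,l,s,ce=cv2.connectedComponentsWithStats(r)
for i in range(1,n):
    if s[i,4]>30:
        ys,xs=np.where(l==i); b=cv2.boxPoints(cv2.minAreaRect(np.c_[xs,ys].astype(np.float32))); print(s[i],b.round(1).tolist(), plane(c,b,0.015).round(4).tolist())
# 3D points from depth
d=c['depth']; print(d[155:218:9,203:312:9].round(3))
```

```text
[239 155  24   8 154] [[239.0, 155.0], [262.0, 155.0], [262.0, 162.0], [239.0, 162.0]] [[0.5996, 0.0373, 0.015], [0.5978, -0.0233, 0.015], [0.579, -0.0227, 0.015], [0.5808, 0.0377, 0.015]]
[ 208  164   99   45 2099] [[206.0, 185.10000610351562], [301.5, 157.8000030517578], [308.6000061035156, 182.6999969482422], [213.10000610351562, 210.0]] [[0.5218, 0.1251, 0.015], [0.5871, -0.127, 0.015], [0.5204, -0.1422, 0.015], [0.4564, 0.1075, 0.015]]
[293 196  13  14  70] [[292.5, 199.5], [296.0, 196.0], [307.0, 207.0], [303.5, 210.5]] [[0.4776, -0.0982, 0.015], [0.4864, -0.1077, 0.015], [0.457, -0.1348, 0.015], [0.4482, -0.1253, 0.015]]
[[0.996 0.992 0.992 0.992 0.992 0.976 0.978 0.996 0.989 0.99  0.992 0.991
  0.   ]
 [0.986 0.989 0.992 0.99  0.991 0.989 0.992 0.989 0.986 0.991 0.991 0.994
  0.991]
 [0.988 0.986 0.985 0.986 0.985 0.988 0.957 0.973 0.972 0.946 0.96  0.953
  0.988]
 [0.982 0.982 0.984 0.979 0.958 0.969 0.969 0.969 0.959 0.942 0.98  0.984
  0.987]
 [0.982 0.967 0.973 0.972 0.965 0.967 0.964 0.949 0.957 0.98  0.977 0.977
  0.98 ]
 [0.979 0.969 0.972 0.972 0.972 0.974 0.976 0.976 0.975 0.978 0.971 0.977
  0.979]
 [0.973 0.97  0.972 0.973 0.973 0.973 0.973 0.973 0.976 0.971 0.971 0.972
  0.972]]
```

View pics/crop1.png

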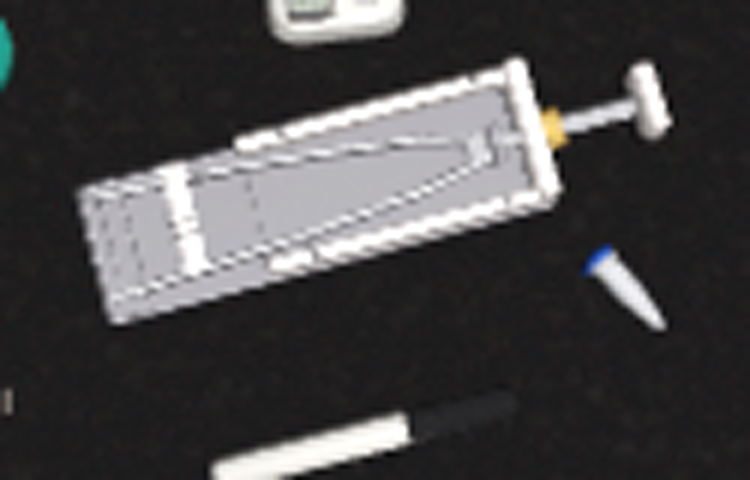

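The crop shows the nest: back plate top corners (525,65)/(560,190), trough ends (238,143)/(272,262), pad top (650,98). The forceps fill the trough with their tips 42 mm apart at the left, so this is the big pair.

Run:
```python
from h import *
c=cam('top')
def P(u,v,z): return plane(c,[[(u+.5)/6-.5+195,(v+.5)/6-.5+155]],z)[0]
# feature: crop px, z, nest coords
F=[(520,60,.04,-112,-31),(560,190,.04,-112,31),(236,140,.03,15,-31),(271,265,.03,15,31),(80,190,.005,None,-31),(115,322,.005,None,31)]
A=[];W=[]
for u,v,z,x,y in F:
    p=P(u,v,z); print(p.round(4),x,y)
    if x is not None: A.append([x/1e3,y/1e3]);W.append(p[:2])
A=np.array(A);W=np.array(W)
# nest x -> +y world ; which sign for y: nest x=(−.25,.97), y = z×x = (-.97,-.25) => image down => +31 lower
H=(A-A.mean(0)).T@(W-W.mean(0)); th=np.arctan2(H[0,1]-H[1,0],H[0,0]+H[1,1])
R=np.array([[np.cos(th),-np.sin(th)],[np.sin(th),np.cos(th)]]); o=W.mean(0)-R@A.mean(0)
print('th',th,'o',o,'resid mm',((A@R.T+o-W)*1e3).round(1).tolist())
pad=P(650,98,.039)[:2]; print('pad nest',R.T@(pad-o))
for x in(-165,43): print(x,R@[x/1e3,0]+o)
# scene check
s=cam('scene')
def N(x,y,z): return [*(R@[x/1e3,y/1e3]+o),z/1e3]
pts=[N(-165,0,39),N(-112,-31,40),N(-112,31,40),N(15,-31,30),N(15,31,30),N(80,0,14)]
for cc,n in((s,'scene'),(c,'top')):
    q=proj(cc,pts); im=cc['img']; x0,y0=q.min(0).astype(int)-25; x1,y1=q.max(0).astype(int)+25
    big=cv2.resize(im[y0:y1,x0:x1],None,fx=5,fy=5,interpolation=cv2.INTER_CUBIC)
    for p in q: cv2.drawMarker(big,tuple(int(t) for t in ((p-[x0,y0]+.5)*5)),(0,0,255),0,10)
    cv2.imwrite(f'pics/chk_{n}.png',big)
a=cv2.imread('pics/chk_scene.png');b=cv2.imread('pics/chk_top.png');w=max(a.shape[1],b.shape[1])
o2=np.vstack([cv2.copyMakeBorder(t,0,0,0,w-t.shape[1],0) for t in(a,b)]); k=min(1,600/o2.shape[0],800/o2.shape[1]); cv2.imwrite('pics/chk.png',cv2.resize(o2,None,fx=k,fy=k))
```

```text
[ 0.5652 -0.0707  0.04  ] -112 -31
[ 0.5088 -0.0853  0.04  ] -112 31
[0.536  0.0514 0.03  ] 15 -31
[0.4817 0.0377 0.03  ] 15 31
[0.5203 0.1214 0.005 ] None -31
[0.4618 0.1069 0.005 ] None 31
th 1.8007471728284012 o [0.51187548 0.03050064] resid mm [[2.4, -0.8], [-1.5, -0.3], [2.6, 0.8], [-3.4, 0.3]]
pad nest [-0.15988279  0.00099833]
-165 [ 0.54948388 -0.13015616]
43 [0.50207451 0.07236878]
```

View pics/chk.png

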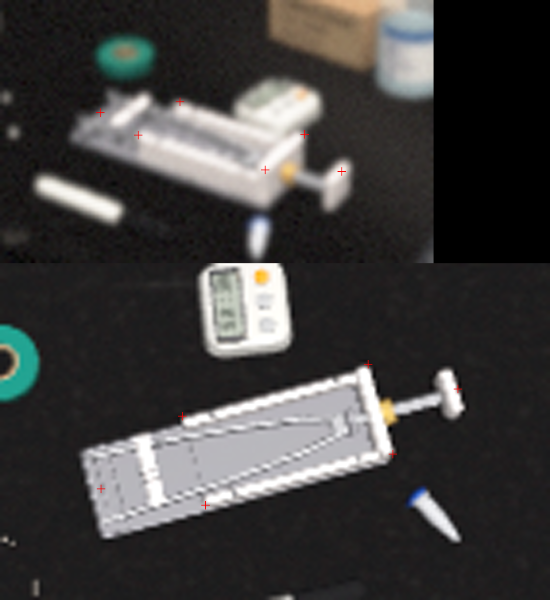

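The projected nest frame agrees in both views. I move above the spot behind the pad, with the tool turned square to the nest and the fingers shut.

Request:
play_rows --pt "0.068 0.087 -0.017 0 0 0.046 0" --pt "0.136 0.175 -0.034 0 0 0.092 0" --pt "0.204 0.262 -0.05 0 0 0.139 0" --pt "0.272 0.35 -0.067 0 0 0.185 0" --pt "0.34 0.437 -0.084 0 0 0.231 0"

```text
time_s: 0.88
tcp_pos: [0.3857, -0.367, 0.1725]
eef_rot: [0.0, 0.857, 0.515, 0.0]
ft_force: [0.9, -0.8, -0.7]
grip_width: 0.0439
grasp_force: 0.0
```

Request:
play_rows --pt "0.068 0.087 -0.017 0 0 0.046 0" --pt "0.136 0.175 -0.034 0 0 0.092 0" --pt "0.204 0.262 -0.05 0 0 0.139 0" --pt "0.272 0.35 -0.067 0 0 0.185 0" --pt "0.339 0.437 -0.084 0 0 0.231 0"

```text
time_s: 1.5
tcp_pos: [0.5553, -0.1484, 0.1304]
eef_rot: [0.0, 0.619, 0.786, 0.0]
ft_force: [0.8, 0.7, 0.2]
grip_width: 0.0004
grasp_force: 0.0
```

Request:
play_rows --pt "0 0 0 0 0 0 0" --pt "0 0 0 0 0 0 0"

```text
time_s: 1.75
tcp_pos: [0.5538, -0.1501, 0.1304]
eef_rot: [-0.0, 0.621, 0.784, -0.0]
ft_force: [-0.5, 0.4, 0.4]
grip_width: 0.0006
grasp_force: 0.0
```

Request:
play_rows --pt "0 0 -0.11 0 0 0 0" --pt "0 0 -0.2 0 0 0 0" --pt "0 0 -0.228 0 0 0 0" --pt "0 0 -0.228 0 0 0 0"

```text
time_s: 2.25
tcp_pos: [0.5537, -0.1508, 0.0166]
eef_rot: [-0.0, 0.621, 0.783, -0.0]
ft_force: [0.7, 0.0, 0.6]
grip_width: 0.0003
grasp_force: 0.0
```

Request:
play_rows --pt "-0.0055 0.0234 0 0 0 0 0" --pt "-0.0109 0.0467 0 0 0 0 0" --pt "-0.0155 0.0662 0 0 0 0 0" --pt "-0.02 0.0857 0 0 0 0 0" --pt "-0.0228 0.0974 0 0 0 0 0"

```text
time_s: 2.88
tcp_pos: [0.5437, -0.1011, 0.0182]
eef_rot: [0.002, 0.62, 0.784, 0.0]
ft_force: [-0.7, -8.4, 1.4]
grip_width: 0.0005
grasp_force: 4.0
```

Request:
play_rows --pt "-0.0018 0.0078 0 0 0 0 0" --pt "-0.0023 0.0097 0 0 0 0 0" --pt "-0.0023 0.0097 0 0 0 0 0"

```text
time_s: 3.25
tcp_pos: [0.5431, -0.0983, 0.0183]
eef_rot: [0.003, 0.62, 0.785, -0.0]
ft_force: [-1.0, -19.6, 0.7]
grip_width: 0.0006
grasp_force: 9.1
```

The force of 19.6 N against about 8 N of spring means the stop is reached. I back off, rise and look.

Request:
play_rows --pt "0 0 0 0 0 0 0" --pt "0.008 -0.035 0 0 0 0 0" --pt "0.018 -0.078 0 0 0 0 0" --pt "0.028 -0.12 0 0 0 0 0" --pt "0.03 -0.13 0 0 0 0 0"

```text
time_s: 3.88
tcp_pos: [0.557, -0.1623, 0.0167]
eef_rot: [-0.0, 0.621, 0.784, 0.0]
ft_force: [-0.2, -0.1, 0.4]
grip_width: 0.0007
grasp_force: 0.0
```

Request:
play_rows --pt "0 0 0.1 0 0 0 0" --pt "0 0 0.22 0 0 0 0" --pt "0 0 0.34 0 0 0 0" --pt "0 -0.05 0.34 0 0 0 0" --pt "0 -0.05 0.34 0 0 0 0"

```text
time_s: 4.5
tcp_pos: [0.5566, -0.1868, 0.187]
eef_rot: [0.0, 0.621, 0.784, 0.0]
ft_force: [0.0, 1.3, 0.4]
grip_width: 0.0007
grasp_force: 0.0
```

Run:
```python
from h import *
s=cam('scene');c=cam('top')
a=cv2.resize(c['img'][155:220,195:320],None,fx=5,fy=5,interpolation=cv2.INTER_CUBIC)
b=cv2.resize(s['img'][170:225,215:340],None,fx=5,fy=5,interpolation=cv2.INTER_CUBIC)
cv2.imwrite('pics/ej.png',np.vstack([a,b]))
```

```text
(no output)
```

View pics/ej.png

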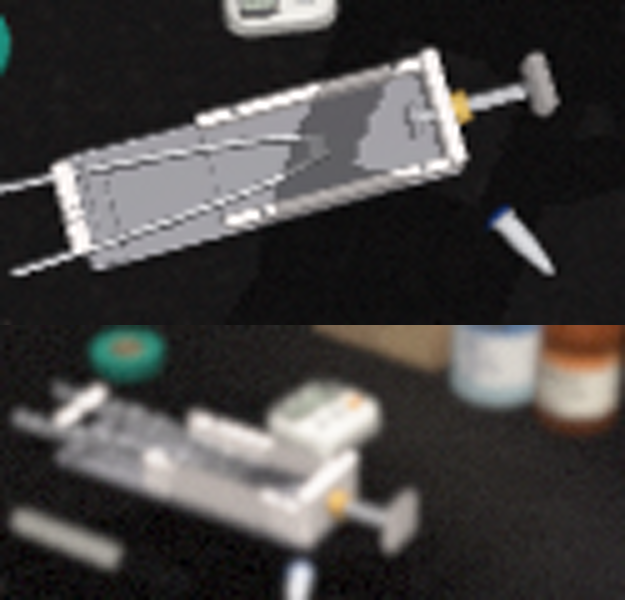

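Ejection worked: the forceps' strip is now at (75,207) in the crop and the plunger is back out at (540,85). Now I measure the forceps' position.

Run:
```python
from h import *
c=cam('top')
def P(u,v,z): return plane(c,[[(u+.5)/5-.5+195,(v+.5)/5-.5+155]],z)[0]
a,b=P(63,165,.027),P(84,250,.027); th=1.8007; u=np.array([np.cos(th),np.sin(th)]); o=np.array([.5119,.0305])
m=((a+b)/2)[:2]; print('strip ends',a,b,np.hypot(*(a-b)[:2]))
f=m-.0445*u; bow=P(318,150,.026)[:2]; print('forceps',f,'nest x,y',(f-o)@u,(f-o)@[-u[1],u[0]],'bow nest',(bow-o)@u,(bow-o)@[-u[1],u[0]])
p=robot.read_state()['tcp_pos']; g=np.r_[f,.060]; print('shift frac to above(z .06)',(g-p)/.5, p)
```

```text
strip ends [0.51335825 0.12072001 0.027     ] [0.46915636 0.11054358 0.027     ] 0.04535820542465068
forceps [0.50139814 0.07230267] nest x,y 0.043095973400732485 0.0006993959524911365 bow nest -0.04119395163682707 0.003951119815849461
shift frac to above(z .06) [-0.10898024  0.51552422 -0.25101916] [ 0.55588825 -0.18545944  0.18550958]
```

Request:
play_rows --pt "-0.022 0.103 0 0 0 0 0.7" --pt "-0.044 0.206 0 0 0 0 0.7" --pt "-0.066 0.31 0 0 0 0 0.7" --pt "-0.088 0.413 0 0 0 0 0.7" --pt "-0.109 0.516 0 0 0 0 0.7"

```text
time_s: 5.28
tcp_pos: [0.5008, 0.0738, 0.1858]
eef_rot: [-0.001, 0.621, 0.784, -0.001]
ft_force: [1.2, 0.9, -0.2]
grip_width: 0.0484
grasp_force: 0.0
```

Request:
play_rows --pt "0 0 -0.1 0 0 0 0.7" --pt "0 0 -0.2 0 0 0 0.7" --pt "0 0 -0.25 0 0 0 0.7" --pt "0 0 -0.25 0 0 0 0.7"

```text
time_s: 5.78
tcp_pos: [0.4997, 0.0719, 0.0593]
eef_rot: [-0.002, 0.621, 0.784, -0.002]
ft_force: [0.1, 0.4, -0.0]
grip_width: 0.0644
grasp_force: 0.0
```

Request:
play_rows --pt "0 0 -0.05 0 0 0 0.7" --pt "0 0 -0.09 0 0 0 0.7" --pt "0.002 0 -0.098 0 0 0 0.7" --pt "0.002 0 -0.098 0 0 0 0.7"

```text
time_s: 6.28
tcp_pos: [0.5038, 0.0718, 0.0134]
eef_rot: [0.0, 0.621, 0.784, 0.0]
ft_force: [0.2, 0.7, -0.1]
grip_width: 0.0645
grasp_force: 0.0
```

Request:
play_rows --pt "0 0 0 0 0 0 0.5" --pt "0 0 0 0 0 0 0.4" --pt "0 0 0 0 0 0 0.36" --pt "0 0 0 0 0 0 0.33" --pt "0 0 0 0 0 0 0.33"

```text
time_s: 6.9
tcp_pos: [0.5032, 0.0716, 0.013]
eef_rot: [-0.0, 0.621, 0.784, 0.0]
ft_force: [-1.9, 0.0, 7.1]
grip_width: 0.0302
grasp_force: 6.7
```

Request:
play_rows --pt "0 0 0 0 0 0 0.31" --pt "0 0 0 0 0 0 0.3" --pt "0 0 0 0 0 0 0.3" --pt "0 0 0 0 0 0 0.3"

```text
time_s: 7.4
tcp_pos: [0.5031, 0.0716, 0.013]
eef_rot: [-0.0, 0.621, 0.784, -0.0]
ft_force: [-2.3, 0.5, 7.1]
grip_width: 0.0275
grasp_force: 8.1
```

Request:
play_rows --pt "0 0 0.01 0 0 0 0.3" --pt "0 0 0.03 0 0 0 0.3" --pt "0 0 0.06 0 0 0 0.3" --pt "0 0 0.06 0 0 0 0.3"

```text
time_s: 7.9
tcp_pos: [0.5044, 0.0718, 0.0442]
eef_rot: [0.001, 0.621, 0.784, 0.001]
ft_force: [0.4, -0.0, 0.1]
grip_width: 0.0277
grasp_force: 5.2
```

Run:
```python
from h import *
s=cam('scene');c=cam('top')
a=cv2.resize(c['img'][155:215,160:300],None,fx=5,fy=5,interpolation=cv2.INTER_CUBIC)
b=cv2.resize(s['img'][165:225,190:330],None,fx=5,fy=5,interpolation=cv2.INTER_CUBIC)
cv2.imwrite('pics/lift.png',np.vstack([a,b]))
```

```text
(no output)
```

View pics/lift.png

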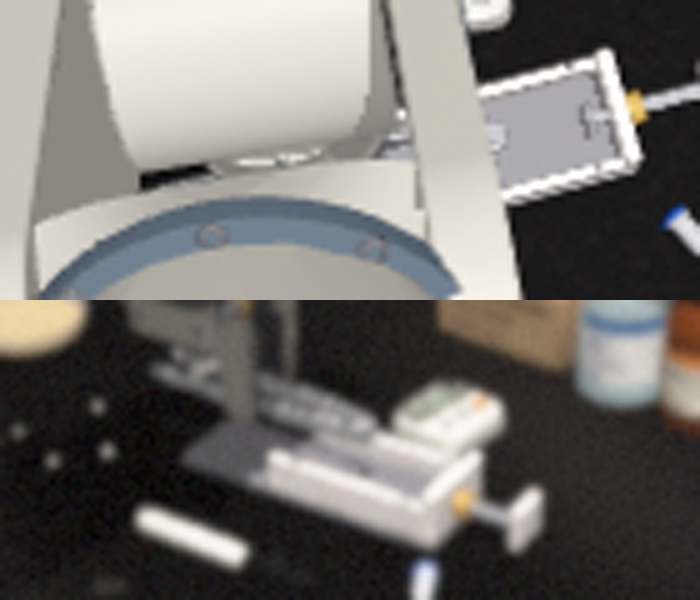

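The forceps are held level and clear of the nest. The grip force of 5.2 N at 27.7 mm matches the spring line. I lift on and squeeze gently.

Request:
play_rows --pt "0 0 0.04 0 0 0 0.3" --pt "0 0 0.08 0 0 0 0.3" --pt "0 0 0.12 0 0 0 0.3" --pt "0 0 0.12 0 0 0 0.29" --pt "0 0 0.12 0 0 0 0.28"

```text
time_s: 8.62
tcp_pos: [0.5027, 0.0715, 0.1018]
eef_rot: [-0.0, 0.621, 0.784, -0.0]
ft_force: [0.4, 0.5, -0.4]
grip_width: 0.026
grasp_force: 5.7
```

Request:
play_rows --pt "0 0 0 0 0 0 0.27" --pt "0 0 0 0 0 0 0.26" --pt "0 0 0 0 0 0 0.25" --pt "0 0 0 0 0 0 0.245" --pt "0 0 0 0 0 0 0.245"

```text
time_s: 9.25
tcp_pos: [0.5032, 0.0716, 0.1026]
eef_rot: [-0.0, 0.621, 0.784, -0.0]
ft_force: [0.9, 0.3, -1.2]
grip_width: 0.0224
grasp_force: 6.7
```

Request:
play_rows --pt "0 0 0 0 0 0 0.242" --pt "0 0 0 0 0 0 0.242" --pt "0 0 0 0 0 0 0.242" --pt "0 0 0 0 0 0 0.242"

```text
time_s: 9.75
tcp_pos: [0.5032, 0.0716, 0.1026]
eef_rot: [0.0, 0.621, 0.784, -0.0]
ft_force: [-0.5, -0.6, -0.4]
grip_width: 0.022
grasp_force: 6.8
```

Run:
```python
from h import *
s=cam('scene');c=cam('top'); p=robot.read_state()['tcp_pos']; u=np.array([np.cos(1.8007),np.sin(1.8007),0]); n=np.array([-u[1],u[0],0]); up=np.array([0,0,.012])
f=p.copy(); f[2]+=.0; f=f+up
q=proj(s,[f+.0445*u,f+.085*u+.02*n,f+.085*u-.02*n]); print(q.round(1)); a,b=(q.mean(0)-[40,30]).astype(int)
A=cv2.resize(s['img'][b:b+60,a:a+80],None,fx=9,fy=9,interpolation=cv2.INTER_CUBIC)
cv2.imwrite('pics/gap.png',A); print(a,b); print(robot.read_state()['grip_width'],proj(c,f+.06*u))
```

```text
[[230.2 163.3]
 [216.9 162.7]
 [224.4 158. ]]
183 131
0.02233782057256333 [[198.86623567 192.18455186]]
```

View pics/gap.png

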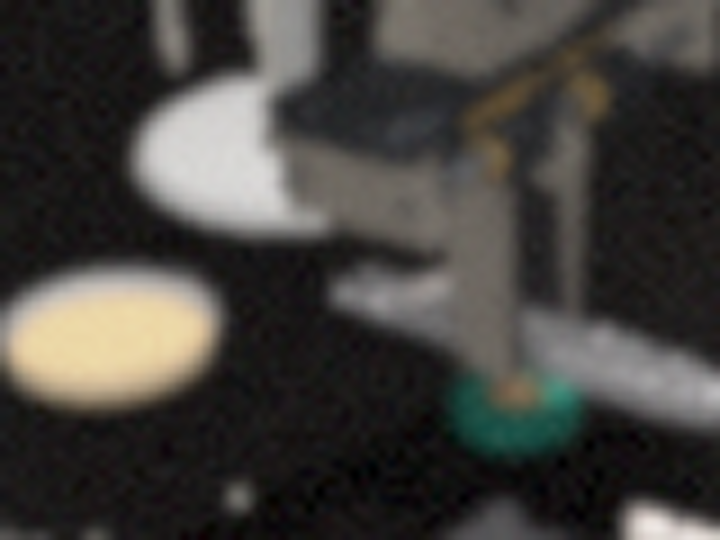

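The strip is where it was predicted, at (430,285), so there is no slip. The pointer is hidden here, so I carry the forceps slowly to the right, where the top camera sees past the gripper.

Request:
play_rows --pt "-0.005 -0.03 0 0 0 0 0.242" --pt "-0.015 -0.1 0 0 0 0 0.242" --pt "-0.026 -0.18 0 0 0 0 0.242" --pt "-0.037 -0.26 0 0 0 0 0.242" --pt "-0.05 -0.34 0 0 0 0 0.242"

```text
time_s: 10.48
tcp_pos: [0.4776, -0.1004, 0.1027]
eef_rot: [0.0, 0.621, 0.784, -0.0]
ft_force: [0.1, -1.0, -0.0]
grip_width: 0.0222
grasp_force: 6.7
```

Request:
play_rows --pt "-0.01 -0.08 0 0 0 0 0.242" --pt "-0.022 -0.16 0 0 0 0 0.242" --pt "-0.034 -0.24 0 0 0 0 0.242" --pt "-0.044 -0.31 0 0 0 0 0.242" --pt "-0.05 -0.35 0 0 0 0 0.242"

```text
time_s: 11.1
tcp_pos: [0.4523, -0.2754, 0.1026]
eef_rot: [0.0, 0.621, 0.783, -0.0]
ft_force: [-0.5, 0.1, -1.2]
grip_width: 0.0228
grasp_force: 6.7
```

Request:
play_rows --pt "0 0 0 0 0 0 0.242" --pt "0 0 0 0 0 0 0.242" --pt "0 0 0 0 0 0 0.242"

```text
time_s: 11.48
tcp_pos: [0.4533, -0.2724, 0.1026]
eef_rot: [-0.0, 0.62, 0.784, 0.0]
ft_force: [0.5, 0.4, -0.4]
grip_width: 0.0225
grasp_force: 6.7
```

```bash
cat > g.py <<'E'
from h import *
import sys
c=cam('top'); p=robot.read_state()['tcp_pos']; u=np.array([np.cos(1.8007),np.sin(1.8007),0])
q=proj(c,[p+[0,0,.012]+x*u for x in(.0445,.085)]); a,b=(q.mean(0)-[30,25]).astype(int)
cv2.imwrite(sys.argv[1],cv2.resize(c['img'][b:b+50,a:a+60],None,fx=12,fy=12,interpolation=cv2.INTER_CUBIC)); print(a,b,q,robot.read_state()['grip_width'])
E
python3 g.py pics/gap2.png
```

```text
315 184 [[354.29070416 207.47842166]
 [337.58042817 211.97102627]] 0.022221578681637204
```

View pics/gap2.png

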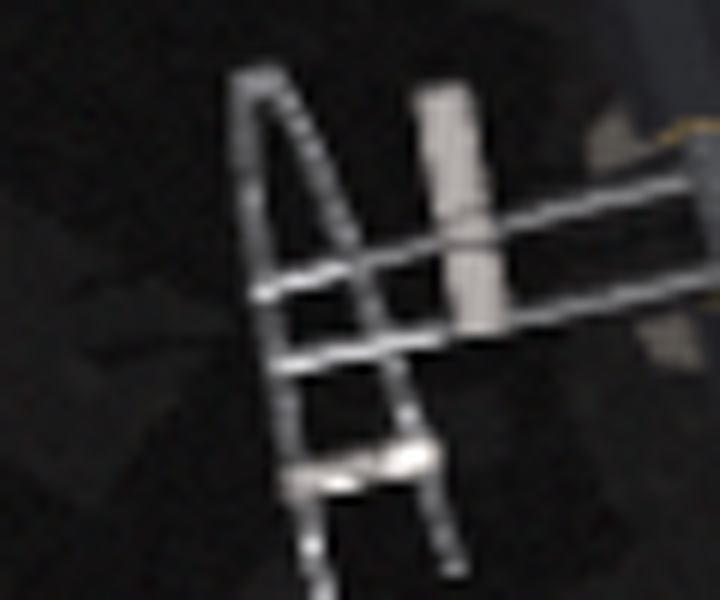

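The picture shows the blade tips at (262,293) and (285,366). The strip gives about 5.2 px/mm, so the centrelines are about 14.8 mm apart, which is about 12 mm between inner faces. That agrees with the 22 mm opening. The small look-alike forceps lie below, untouched. I hold for over a second, then hand in.

Request:
play_rows --pt "0 0 0 0 0 0 0.242" --pt "0 0 0 0 0 0 0.242" --pt "0 0 0 0 0 0 0.242" --pt "0 0 0 0 0 0 0.242" --pt "0 0 0 0 0 0 0.242"

```text
time_s: 12.15
tcp_pos: [0.4532, -0.2734, 0.1026]
eef_rot: [-0.0, 0.621, 0.784, -0.0]
ft_force: [0.9, -0.3, -0.7]
grip_width: 0.0223
grasp_force: 6.7
```

Request:
play_rows --pt "0 0 0 0 0 0 0.242" --pt "0 0 0 0 0 0 0.242" --pt "0 0 0 0 0 0 0.242" --pt "0 0 0 0 0 0 0.242" --pt "0 0 0 0 0 0 0.242"

```text
time_s: 12.78
tcp_pos: [0.4532, -0.2734, 0.1026]
eef_rot: [0.0, 0.621, 0.784, 0.0]
ft_force: [0.3, 0.5, -0.9]
grip_width: 0.0224
grasp_force: 6.7
```

```bash
python3 -c "
from rig import robot
print(robot.hand_in())"
```

```text
the job is handed in; nothing more can be done
None
```

The job is handed in (no verdict was returned): the plunger was pushed to its stop and came back out, and the big forceps are held level about 10 cm up and to the right of the nest, with the tip gap about 12 mm by the 22 mm finger opening and the top-camera picture, since the pointer itself was too small to read.

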